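# Open the coffee-money drawer with its key and hold the key turned

## Robot

A 6-joint arm with a two-finger parallel gripper is mounted at the origin on a cart in front of the work surface, level with it; the furniture and walls round the work are solid. World frame = base frame: x ahead of the robot, y to its left, z up, the work surface at z = 0. Lengths are in m, angles in rad, forces in N, time in s.
With the tool pointing down it reaches from about 0.4 to 0.925 m from the base axis. Payload 3.4 kg.
Tool frame: the origin (TCP) lies at the very end of the fingers, on their centre line; the grasp point (between the pads) lies bot.hold_point_z behind it (bot.hold_point_z is the distance from the TCP to the grasp point, in m); z points along the fingers, y is the line along which they close (so a half turn about z gives the same grasp; the last joint's range is limited). The gripper opens to 85 mm and grips with 20 to 120 N. Pads are 22 mm wide; open, the fingers measure 114 mm over their backs; the gripper's body (76 mm by 85 mm) begins 54 mm behind the grasp point. The pads swing forward as they close: fully open they stand 13 mm farther back than shut.
Start: joints at [1.133, 0.307, 1.506, -0, 1.328, -0.073], TCP at [0.205, 0.537, 0.231] pointing down, gripper open.
Joint ranges: [-3.12, 3.12], [-1.05, 2.28], [0.14, 2.33], [-1.42, 4.57], [0.1, 2.73], [-2.68, 2.68]. Speed limits (rad/s): [2.57, 2.57, 3.14, 3.14, 3.14, 3.14].

## Interface

Orientations are given as [roll, pitch, yaw] about the fixed x, y, z axes, in that order (R = Rz(yaw) Ry(pitch) Rx(roll)).
In Python, from rig import bot, imaging, nets gives the robot as it stands.
- The arm moves only by the tool step_arm, never from a script. Its argument "steps" is a list of rows, each an object with "offset": the shift along the tool's x, y, z scaled (see below), a list of three; "delta_rot": the turn, a rotation vector about the tool's x, y, z scaled (see below), a list of three; "claw": the closure, from -1 (fully open) to 1 (shut), so that 0 is half open. In form: [{"offset": [tx, ty, tz], "delta_rot": [wx, wy, wz], "claw": claw}, ...]. A call has 1 to 12 rows; each row shifts and turns the commanded pose from where the row before left it, along the tool's axes as they then stand; what a row does not reach is not made up. The controller multiplies each number of a shift by 0.04 m and each number of a turn by 4 degrees. A row lasts 1/8 s, in which the tool goes at most 62.5 mm and 10.7 degrees, less where a joint would pass 70% of its speed; a pose out of reach is approached as far as the arm can. A call with a number of a shift or a turn outside -1 to 1 is refused whole. A call with a gripper value outside its range is refused whole. The fingers move at their own pace and stop on an object; "force" is the grip in N (left out, the last holds). Time passes only in rows, so rows that do not move let the fingers close. It gives the time, the measured TCP pose, the force, the opening and the grip force at its end, in the units of the state.
- bot.get_obs(): the state, without advancing time (a new reading comes with each control period).
- imaging.capture(name): name is "side" or "top"; returns the picture (400x640x3 uint8, red, green, blue); there is no depth.
- imaging.calibration(name): a dict with "fx", "fy", "cx", "cy" (pixels), "dist" ([k1, k2, p1, p2, k3] as OpenCV has them; the pictures are not rectified), "R" (3x3) and "t" (3): a world point X has camera coordinates R X + t. Camera axes: x right, y down, z forward; pixel columns grow to the right and rows downward; lengths in m; the calibration is good to about 2 mm. A picture is of the moment at which its call begins. calibration takes no time and is no camera call.
- bot.sign_off(): hands the job in; it is judged then, once.
Trained networks look in the newest picture that a camera, given by its name, has taken for a name from the list of things; names that differ only in an ending like _2 or _b are one class to them, and where a whole thing is asked for, a point or a joint stands for the part that bears it (a point fixed in the world has none). Each returns a list of dicts, best first, with "confidence" (0 to 1); they miss things now and then, are a little off and sometimes report something else, mostly with a low value. They report only what shows in the picture. A call takes as long as a camera call. They do not tell look-alikes from the thing itself.
- nets.silhouettes(camera, thing): "region" (400x640 bool, what is visible of it) and "box" ([centre column, centre row, width, height] in pixels, round what is visible of it).
- nets.mark_of(camera, thing): "point" ([row, column] in pixels: a listed point, or the origin of a listed thing).
The state is a dict: "time_s": time; "q": joint angles; "dq": joint speeds; "tau": joint torques, N m; "eef_pos": TCP position; "tool_rot": TCP orientation; "wrist_force": force on the tool from outside, world axes, zero at the start; "torque": the same for the moment, N m; "grip_width": finger opening in m; "grasp_force": force on a finger pad.
Only numpy, scipy, OpenCV 4.12 (cv2) and the standard library are available. Lean on these libraries where they do the work, as an engineer would, in place of code of your own. Each camera call takes 0.05 s, during which the arm holds its last target. There are 200 camera calls.

## Task

Take the red-headed key out of the wooden key block, push it all the way down into the brass lock on top of the coffee-money box, wiggling it past the sticky pins until its collar sits on the lock's face, and then turn it a full quarter turn clockwise so that the coin drawer comes open. The lock springs back and pulls the drawer shut when the key is let go, so finish still gripping the key, fully in and held turned against its stop, so that I can get at the coins. Leave the black-headed key in its slot and don't push the other things on the worktop about.

Things in the scene. Friction and masses are not known exactly. Their poses are not given: they have to be found in the camera images.
- key_red: The key to use: steel, thick red plastic head, standing blade-down in either slot of the key block. Origin on its axis at the underside of its collar (rests on the block now, on the lock's face when home); z up from blade to head, x along blade width, y through thickness. Blade 32 mm long (z -32 to 0), 10 (x) x 3.8 mm, last 5 mm tapering to 3.2 x 2.2. Alike after a half turn about z. 36 to 72 g
- red_head (a point): Point in the red key's head to pinch, 30 mm above the key's origin, on the key's axes. The head is 26 mm wide (x), 10 mm thick (y; pinch its flat faces across y) and spans 8 to 44 mm above the origin. Below it a neck, then a round collar 21.6 mm across, 0 to 4 mm above the origin
- key_black: A second key of the same shape and frame with a black head, in the other slot, 60 mm from the red one along the block's x. It is for something else: leave it in its slot
- key_block: Wooden key block fixed to the worktop, 120 (x) x 46 (y) x 40 mm high; origin at the centre of its underside. Two slots in its top at x = -30 and +30 mm, 12 x 5.6 mm, 37 mm deep; the keys' x runs along the block's x
- money_box: Blue steel coffee-money box, fixed to the worktop, 150 (x) x 200 (y) x 85 mm high; origin at the centre of its underside, x from the front (drawer, towards the robot) to the back. Brass lock with steel rim in its top at x = -38 mm, y = 0; behind it a coin slot and, at x 40 to 65 mm, a flat bail handle 95 mm above the worktop
- lock_seat (a point): Centre of the lock's face, 87 mm above the worktop (2 mm above the box's top), fixed to the box, with its axes. The key is home when its origin is here, after going straight down 32 mm. Face 30 mm across, rim 47 mm. Only the collar landing on the face is a hard stop
- keyway (a point): The same point but turning with the brass plug: x along the keyway's long side (the box's x at rest). Keyway 12 (x) x 5.2 mm (y), flaring to 17 x 10.2 over the top 2.5 mm. Two sticky spring pins, 10 and 19 mm down, stand 3 mm in from opposite narrow edges and resist the blade with some 3 to 8 N each; rocking the key eases it past. From 27 mm down a spring plunger adds 2 to 5 N
- plug (a joint): Turn of the lock's plug, rad: 0 at rest, growing clockwise seen from above to a hard stop at 1.571. Blocked at 0 until the key is within about 1 mm of home. A return spring of 0.075 N m at 0 and 0.155 N m at the quarter turn turns it back as soon as the key is let go. The key has about 0.2 rad of play in the keyway, so its head turns that much further than the plug
- coin_drawer (a joint): Opening of the coin drawer towards the robot, m: 0 shut and held by the lock's cam; with the plug turned past about 1 rad its own spring has pushed it out about 0.024. When the plug turns back the cam pulls the drawer shut and locks it
- mug_counter: White mug with green inside, 80 x 113 x 91 mm, bystander at the back right; origin under its centre
- glass_counter: Drinking glass, 80 x 80 x 88 mm, bystander at the back; origin under its centre
- descaler_box: White and blue carton, 39 x 85 x 125 mm, bystander at the back; origin under its centre
- vanilla_dropper: Small brown dropper bottle, 33 x 34 x 102 mm, bystander at the back; origin under its centre
- teaspoon: Steel teaspoon, 130 x 26 x 11 mm, lying near the front edge on the left, bystander; origin under its centre
Mind the look-alikes: they are no part of the job. What is shaped like the key_block but orange is not meant.

How it is judged:
By the outcome, as a careful person would: the job done as asked, in the order asked, and still so for the second after the job is handed in, while the arm keeps its last pose, push and grip.
It also fails if it takes over 64 s, if anything falls off the work surface, if the arm or the gripper's body presses on something with over 40 N, if the wrist force passes 120 N, or if a joint passes its speed limit or range.

## Working session

There is one attempt and no reset: what is moved stays moved. The work goes in short steps, Python scripts to look and compute and a tool call to move; the robot and the scene stay as the last step left them, time stands still between calls to the robot, and variables do not carry over. Pictures are saved under pics/ and viewed, at most 10 in all, crops included, and the job is handed in when it is done.

Besides the shell and the picture viewer there is one more tool, called after "Emit:" as name(argument=value, ...) on one line, values as JSON. step_arm: Moves the arm, as the interface text tells. Its arguments: {"type":"object","properties":{"steps":{"type":"array"},"force":{"type":"number"}},"required":["steps"]}

```bash
ls; mkdir -p pics
cat > h.py <<'E'
import numpy as np, cv2
from rig import bot, imaging, nets
def ray(cam,rc):
    c=imaging.calibration(cam);K=np.array([[c['fx'],0,c['cx']],[0,c['fy'],c['cy']],[0,0,1]])
    p=cv2.undistortPoints(np.array([[[rc[1],rc[0]]]],float),K,np.array(c['dist'],float))[0,0]
    R=np.array(c['R']);t=np.array(c['t']);return -R.T@t, R.T@np.array([p[0],p[1],1])
def atz(cam,rc,z):
    o,d=ray(cam,rc);return o+d*(z-o[2])/d[2]
def proj(cam,X):
    c=imaging.calibration(cam);K=np.array([[c['fx'],0,c['cx']],[0,c['fy'],c['cy']],[0,0,1]])
    X=np.atleast_2d(np.array(X,float))
    return cv2.projectPoints(X,cv2.Rodrigues(np.array(c['R'],float))[0],np.array(c['t'],float),K,np.array(c['dist'],float))[0][:,0]
def tri(rc1,rc2,c1='top',c2='side'):
    o1,d1=ray(c1,rc1);o2,d2=ray(c2,rc2)
    d1/=np.linalg.norm(d1);d2/=np.linalg.norm(d2)
    s=np.linalg.lstsq(np.c_[d1,-d2],o2-o1,rcond=None)[0]
    a=o1+d1*s[0];b=o2+d2*s[1];return (a+b)/2,np.linalg.norm(a-b)
E
python3 - <<'E'
from h import *
np.set_printoptions(precision=4,suppress=True)
for c in('top','side'):
    im=imaging.capture(c);cv2.imwrite(f'pics/{c}0.png',im[:,:,::-1])
    k=imaging.calibration(c);print(c,k['fx'],-np.array(k['R']).T@np.array(k['t']),np.array(k['R'])[2])
    for n in('key_red','red_head','key_black','key_block','money_box','lock_seat','keyway'):
        print(c,n,[(np.round(r['point'],1).tolist(),round(r['confidence'],2)) for r in nets.mark_of(c,n)[:3]])
print(bot.hold_point_z,bot.get_obs())
E
```

```text
pics
top 369.3120255596211 [ 0.4526 -0.0347  1.1093] [ 0.0809 -0.003  -0.9967]
top key_red [([192.7, 418.2], 0.6)]
top red_head [([193.7, 414.7], 0.61)]
top key_black [([213.9, 414.1], 0.52), ([136.9, 339.4], 0.29)]
top key_block [([202.2, 408.6], 0.8), ([217.1, 358.8], 0.62)]
top money_box [([203.0, 292.6], 0.91), ([212.6, 285.3], 0.64)]
top lock_seat [([213.6, 290.3], 0.76)]
top keyway [([213.4, 288.2], 0.53)]
side 515.8250694453322 [ 0.6078 -1.1571  0.6644] [-0.0566  0.8834 -0.4652]
side key_red [([280.3, 325.9], 0.76)]
side red_head [([268.3, 326.8], 0.71), ([207.2, 396.5], 0.69)]
side key_black [([273.4, 295.9], 0.72), ([206.1, 397.4], 0.44)]
side key_block [([296.6, 313.6], 0.63), ([252.4, 301.0], 0.61)]
side money_box [([210.2, 326.8], 0.57)]
side lock_seat [([181.7, 311.8], 0.92)]
side keyway [([177.5, 313.1], 0.49)]
0.0187 {'time_s': 0.8, 'q': array([ 1.1325,  0.3068,  1.5064, -0.    ,  1.3284, -0.0735]), 'dq': array([ 0.0004,  0.0008, -0.0003,  0.0002, -0.0012,  0.0007]), 'tau': array([ -0.0005, -45.7378, -25.2324,  -0.0005,   0.0004,   0.    ]), 'eef_pos': array([0.2052, 0.5372, 0.2313]), 'tool_rot': array([3.1415, 0.    , 2.7768]), 'wrist_force': array([-0.6649, -1.3534, -0.5353]), 'torque': array([ 0.0285,  0.0308, -0.014 ]), 'grasp_force': 0.0, 'grip_width': 0.08510188513150509}
```

Run:
```python
import cv2
a=cv2.imread('pics/top0.png')[110:310,240:480];b=cv2.imread('pics/side0.png')[130:330,220:460]
import numpy as np
cv2.imwrite('pics/c0.png',np.vstack([cv2.resize(a,None,fx=3,fy=3,interpolation=cv2.INTER_CUBIC)[:300*1+300]])) 
cv2.imwrite('pics/c1.png',cv2.resize(b,None,fx=3,fy=3,interpolation=cv2.INTER_CUBIC))
```

```text
(no output)
```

View pics/c0.png

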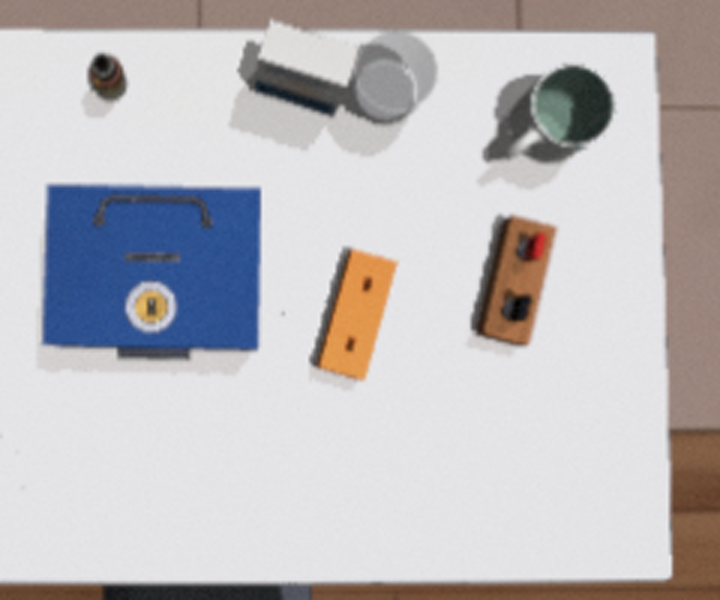

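View pics/c1.png

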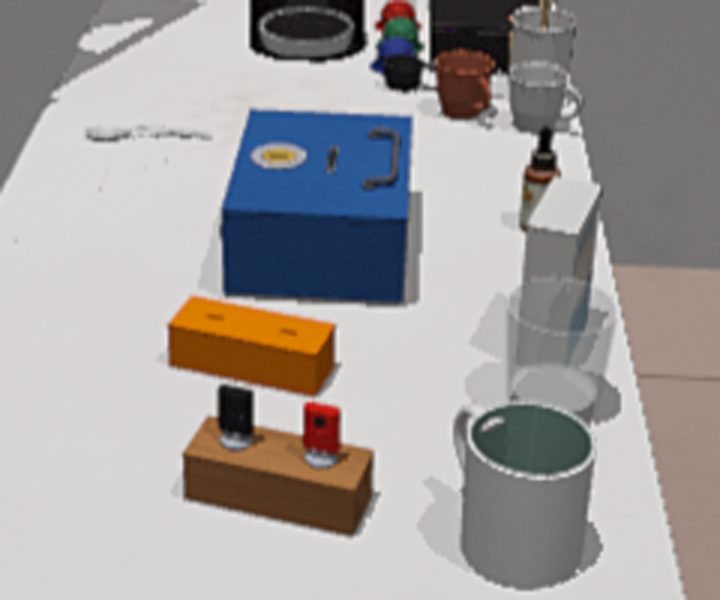

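The top view shows the red key at about (418,192) at the far end of the brown block, the black key at (412,212), the orange decoy to the left, and the lock at (290,212). The side view agrees: red key at (327,272), lock at (313,182).

```bash
cat > fit.py <<'E'
from h import *
from scipy.optimize import minimize
def boxmask(cam,p,L,W,z0,z1):
    x,y,a=p;R=np.array([[np.cos(a),-np.sin(a)],[np.sin(a),np.cos(a)]])
    P=[[*(R@[sx*L/2,sy*W/2]+[x,y]),z] for sx in(-1,1) for sy in(-1,1) for z in(z0,z1)]
    h=cv2.convexHull((proj(cam,P)*4*16).astype(np.int32))
    m=np.zeros((1600,2560),np.uint8);cv2.fillConvexPoly(m,h,255,shift=4)
    return cv2.resize(m,(640,400),interpolation=cv2.INTER_AREA)/255.
def fit(masks,p0,dim,step=(.01,.01,.1)):
    def f(p): 
        s=0
        for c,m in masks.items():
            b=boxmask(c,p,*dim);s+=np.minimum(b,m).sum()/np.maximum(b,m).sum()
        return -s/len(masks)
    sx=np.vstack([p0]+[np.array(p0)+np.eye(3)[i]*step[i] for i in range(3)])
    r=minimize(f,p0,method='Nelder-Mead',options=dict(initial_simplex=sx,xatol=1e-4,fatol=1e-4));return r.x,-r.fun
E
python3 - <<'E'
from fit import *
np.set_printoptions(precision=4,suppress=True)
im={c:cv2.imread(f'pics/{c}0.png') for c in('top','side')}
hsv={c:cv2.cvtColor(v,cv2.COLOR_BGR2HSV).astype(int) for c,v in im.items()}
def roi(m,c,r):
    o=np.zeros_like(m);x0,y0,x1,y1=r;o[y0:y1,x0:x1]=m[y0:y1,x0:x1];return o
red={}
for c,r in(('top',(400,180,430,205)),('side',(315,255,340,290))):
    h=hsv[c];m=((h[...,0]<8)|(h[...,0]>172))&(h[...,1]>170);red[c]=roi(m,c,r).astype(float);print(c,'red',red[c].sum(),np.argwhere(red[c]).mean(0))
A=atz('top',np.argwhere(red['top']).mean(0),.084);print('red top-view',A,'tri',tri(*[np.argwhere(red[c]).mean(0) for c in('top','side')]))
print('head fit side+top',[fit(red,[A[0],A[1],a],(.026,.010,.048,.084)) for a in(-.2,.0)])
# blue box, brown block
bl={};br={}
for c,r,rb in(('top',(240,160,340,240),(390,175,430,230)),('side',(280,160,370,240),(275,250,350,310))):
    h=hsv[c];bl[c]=roi((abs(h[...,0]-112)<12)&(h[...,1]>120),c,r)
    k=cv2.morphologyEx(bl[c].astype(np.uint8),cv2.MORPH_CLOSE,np.ones((15,15)));bl[c]=k.astype(float)
    m=((h[...,0]<20)&(h[...,1]>70));m=roi(m,c,rb);br[c]=cv2.morphologyEx(m.astype(np.uint8),cv2.MORPH_CLOSE,np.ones((9,9))).astype(float)
    print(c,bl[c].sum(),br[c].sum())
B=atz('top',[203,292],.085)
print('box',fit(bl,[B[0],B[1],0],(.15,.2,0,.085)))
C=atz('top',[202.4,411],.04)
print('block',fit({'side':br['side'],'top':br['top']},[C[0],C[1],-.2],(.12,.046,0,.04)))
for c,r in(('top',(278,200,304,224)),('side',(300,172,326,190))):
    h=hsv[c];m=roi((h[...,1]<90)&(h[...,2]>120)|((h[...,0]<35)&(h[...,1]>60)),c,r);m=cv2.morphologyEx(m.astype(np.uint8),cv2.MORPH_CLOSE,np.ones((7,7)))
    q=np.argwhere(m).mean(0);print('lock',c,m.sum(),q,atz(c,q,.087))
E
```

```text
top red 42.0 [192.1667 418.4524]
side red 153.0 [272.281  326.7059]
red top-view [ 0.5658 -0.324   0.084 ] tri (array([ 0.5691, -0.3288,  0.0666]), np.float64(0.002643815882104515))
head fit side+top [(array([ 0.5688, -0.329 , -0.2187]), np.float64(0.5897122391607563)), (array([ 0.5691, -0.3286,  0.0123]), np.float64(0.5960683899554948))]
top 3719.0 714.0
side 3579.0 2264.0
box (array([ 0.5489,  0.0357, -0.0006]), np.float64(0.9301418681219118))
block (array([ 0.5404, -0.3205, -0.2598]), np.float64(0.7912504627910674))
lock top 236 [211.8136 289.8814] [0.5105 0.0361 0.087 ]
lock side 143 [180.9161 311.4406] [0.5102 0.0382 0.087 ]
```

Emit:
step_arm(steps=[{"offset": [-0.97, -0.63, 0], "delta_rot": [0, 0, 0], "claw": -1}, {"offset": [-0.97, -0.63, 0], "delta_rot": [0, 0, 0], "claw": -1}, {"offset": [-0.97, -0.63, 0], "delta_rot": [0, 0, 0], "claw": -1}, {"offset": [-0.97, -0.63, 0], "delta_rot": [0, 0, 0], "claw": -1}, {"offset": [-0.97, -0.63, 0], "delta_rot": [0, 0, 0], "claw": -1}, {"offset": [-0.97, -0.63, 0], "delta_rot": [0, 0, 0], "claw": -1}, {"offset": [-0.97, -0.63, 0], "delta_rot": [0, 0, 0], "claw": -1}, {"offset": [-0.97, -0.63, 0], "delta_rot": [0, 0, 0], "claw": -1}, {"offset": [-0.97, -0.63, 0], "delta_rot": [0, 0, 0], "claw": -1}])

```text
time_s: 1.92
eef_pos: [0.4514, 0.1994, 0.2315]
tool_rot: [3.141, 0.001, 2.777]
wrist_force: [-0.1, 0.8, 0.7]
grip_width: 0.0856
grasp_force: 0.0
```

Emit:
step_arm(steps=[{"offset": [-0.62, -0.94, 0], "delta_rot": [0, 0, 0], "claw": -1}, {"offset": [-0.62, -0.94, 0], "delta_rot": [0, 0, 0], "claw": -1}, {"offset": [-0.62, -0.94, 0], "delta_rot": [0, 0, 0], "claw": -1}, {"offset": [-0.62, -0.94, 0], "delta_rot": [0, 0, 0], "claw": -1}, {"offset": [-0.62, -0.94, 0], "delta_rot": [0, 0, 0], "claw": -1}, {"offset": [-0.62, -0.94, 0], "delta_rot": [0, 0, 0], "claw": -1}, {"offset": [-0.62, -0.94, 0], "delta_rot": [0, 0, 0], "claw": -1}, {"offset": [-0.62, -0.94, 0], "delta_rot": [0, 0, 0], "claw": -1}, {"offset": [-0.62, -0.94, 0], "delta_rot": [0, 0, 0], "claw": -1}, {"offset": [-0.62, -0.94, 0], "delta_rot": [0, 0, 0], "claw": -1}, {"offset": [-0.62, -0.94, 0], "delta_rot": [0, 0, -0.82], "claw": -1}, {"offset": [0, 0, 0], "delta_rot": [0, 0, -0.82], "claw": -1}])

```text
time_s: 3.42
eef_pos: [0.5585, -0.2868, 0.2309]
tool_rot: [-3.14, 0.001, 2.89]
wrist_force: [0.2, 1.2, -1.1]
grip_width: 0.0853
grasp_force: 0.0
```

Emit:
step_arm(steps=[{"offset": [-0.51, -0.94, 0], "delta_rot": [0, 0, 0], "claw": -1}, {"offset": [0, 0, 1], "delta_rot": [0, 0, 0], "claw": -1}, {"offset": [0, 0, 1], "delta_rot": [0, 0, 0], "claw": -1}, {"offset": [0, 0, 1], "delta_rot": [0, 0, 0], "claw": -1}, {"offset": [0, 0, 0], "delta_rot": [0, 0, 0], "claw": -1}])

```text
time_s: 4.05
eef_pos: [0.5656, -0.3229, 0.1077]
tool_rot: [3.139, -0.008, 2.891]
wrist_force: [-0.8, -0.9, 0.4]
grip_width: 0.0853
grasp_force: 0.0
```

Run:
```python
from h import *
ims=[]
for c in('top','side'):
    im=imaging.capture(c)[:,:,::-1];cv2.imwrite(f'pics/{c}1.png',im)
    e=bot.get_obs()['eef_pos'];p=proj(c,[e,[.569,-.3285,.066]]);print(c,p)
    x,y=map(int,p[1]);ims.append(cv2.resize(im[y-50:y+50,x-50:x+50],(400,400),interpolation=cv2.INTER_CUBIC))
cv2.imwrite('pics/c2.png',np.hstack(ims))
```

```text
top [[421.07957907 190.57534573]
 [418.25665697 191.76175237]]
side [[326.26321958 251.82306904]
 [325.98980032 272.50587638]]
```

View pics/c2.png

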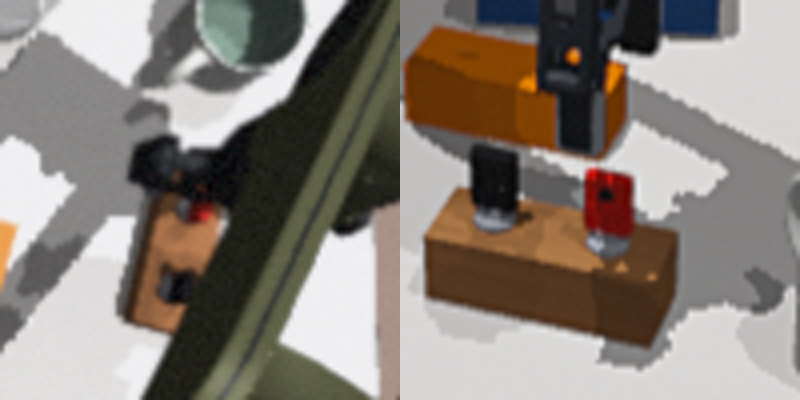

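Emit:
step_arm(steps=[{"offset": [-0.12, -0.12, 0], "delta_rot": [0, 0, 0], "claw": -1}, {"offset": [0, 0, 0], "delta_rot": [0, 0, 0], "claw": -1}])

```text
time_s: 4.4
eef_pos: [0.5733, -0.3318, 0.1134]
tool_rot: [-3.14, 0.004, 2.891]
wrist_force: [0.1, -0.1, 0.7]
grip_width: 0.0854
grasp_force: 0.0
```

Run:
```python
from h import *
for a,b in(((296.5,281.25),(308.75,338.75)),((295.7,281.7),(307.3,339.3))):
    A=atz('side',a,0);B=atz('side',b,0);print(A,B,np.linalg.norm(A-B),np.arctan2(*(B-A)[1::-1]))
e=bot.get_obs()['eef_pos'];print(e,bot.get_obs()['tool_rot'])
print('near finger',proj('side',[[.5656-.0125,-.3229-.048,.121]]))
# top face edges of block in top view, crop c0
for a,b in(((512,216),(487,336)),((556,225),(527,346))):
    A=atz('top',(110+a[1]/3,240+a[0]/3),.04);B=atz('top',(110+b[1]/3,240+b[0]/3),.04);print(A,B,np.linalg.norm(A-B),np.arctan2(*(A-B)[1::-1]))
```

```text
[ 0.47869845 -0.32660136  0.        ] [ 0.59664779 -0.35557147  0.        ] 0.121454994510137 -0.24084722612154222
[ 0.47926732 -0.32397672  0.        ] [ 0.59758052 -0.35110486  0.        ] 0.1213834811447011 -0.2253948195818357
[ 0.57332207 -0.33175883  0.11344337] [-3.13994419  0.00425072  2.89109481]
near finger [[316.4805763  261.19677777]]
[ 0.60066855 -0.31402736  0.04      ] [ 0.48350403 -0.28718317  0.04      ] 0.12020040084412065 -0.22522801839837173
[ 0.59189355 -0.35728867  0.04      ] [ 0.47376356 -0.32607497  0.04      ] 0.1221842530836999 -0.25832785001598857
```

Emit:
step_arm(steps=[{"offset": [0, 0, 0], "delta_rot": [0, 0, -0.2], "claw": -1}, {"offset": [0, 0, 0], "delta_rot": [0, 0, 0], "claw": -1}, {"offset": [0, 0, 0], "delta_rot": [0, 0, 0], "claw": -1}])

```text
time_s: 4.78
eef_pos: [0.5716, -0.3302, 0.1114]
tool_rot: [3.142, -0.0, 2.905]
wrist_force: [0.6, 0.5, 0.1]
grip_width: 0.0858
grasp_force: 0.0
```

Emit:
step_arm(steps=[{"offset": [0.07, 0.03, 0.5], "delta_rot": [0, 0, 0], "claw": -1}, {"offset": [0, 0, 0.5], "delta_rot": [0, 0, 0], "claw": -1}, {"offset": [0, 0, 0.5], "delta_rot": [0, 0, 0], "claw": -1}, {"offset": [0, 0, 0], "delta_rot": [0, 0, 0], "claw": -1}, {"offset": [0, 0, 0], "delta_rot": [0, 0, 0], "claw": -1}])

```text
time_s: 5.4
eef_pos: [0.5696, -0.3287, 0.0518]
tool_rot: [-3.141, 0.001, 2.905]
wrist_force: [-0.7, -0.4, 1.2]
grip_width: 0.0855
grasp_force: 0.0
```

Run:
```python
from h import *
ims=[]
for c in('top','side'):
    im=imaging.capture(c)[:,:,::-1];cv2.imwrite(f'pics/{c}2.png',im)
    p=proj(c,[.569,-.3285,.066])
    x,y=map(int,p[0]);ims.append(cv2.resize(im[y-40:y+40,x-40:x+40],(400,400),interpolation=cv2.INTER_CUBIC))
cv2.imwrite('pics/c3.png',np.hstack(ims))
o=bot.get_obs();print(o['eef_pos'],o['tool_rot'])
```

```text
[ 0.56999574 -0.32897252  0.05241887] [-3.14091455e+00  1.87874943e-03  2.90529119e+00]
```

View pics/c3.png

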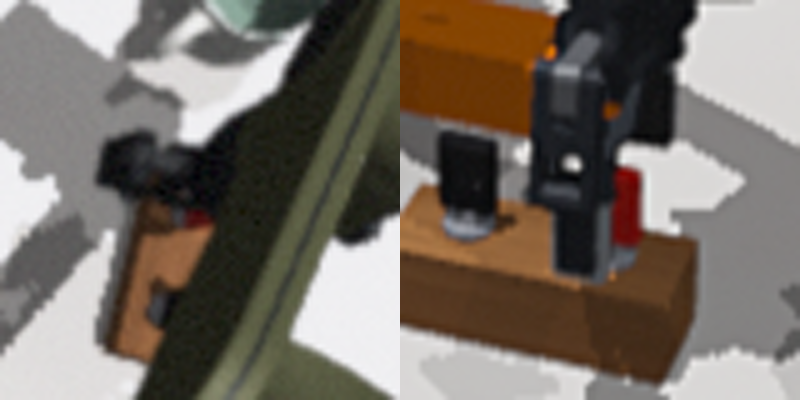

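Emit:
step_arm(steps=[{"offset": [0, 0, 0], "delta_rot": [0, 0, 0], "claw": 1}, {"offset": [0, 0, 0], "delta_rot": [0, 0, 0], "claw": 1}, {"offset": [0, 0, 0], "delta_rot": [0, 0, 0], "claw": 1}, {"offset": [0, 0, 0], "delta_rot": [0, 0, 0], "claw": 1}, {"offset": [0, 0, 0], "delta_rot": [0, 0, 0], "claw": 1}, {"offset": [0, 0, 0], "delta_rot": [0, 0, 0], "claw": 1}], force=30)

```text
time_s: 6.25
eef_pos: [0.5693, -0.3282, 0.0514]
tool_rot: [3.141, -0.0, 2.905]
wrist_force: [0.6, 1.3, 2.1]
grip_width: 0.0095
grasp_force: 33.6
```

Emit:
step_arm(steps=[{"offset": [0, 0, 0], "delta_rot": [0, 0, 0], "claw": 1}, {"offset": [0, 0, -0.2], "delta_rot": [0, 0, 0], "claw": 1}, {"offset": [0, 0, -0.4], "delta_rot": [0, 0, 0], "claw": 1}, {"offset": [0, 0, -0.5], "delta_rot": [0, 0, 0], "claw": 1}, {"offset": [0, 0, -0.9], "delta_rot": [0, 0, 0], "claw": 1}, {"offset": [0, 0, -0.9], "delta_rot": [0, 0, 0], "claw": 1}, {"offset": [0, 0, -0.9], "delta_rot": [0, 0, 0], "claw": 1}, {"offset": [0, 0, 0], "delta_rot": [0, 0, 0], "claw": 1}], force=90)

```text
time_s: 7.25
eef_pos: [0.5714, -0.3303, 0.2085]
tool_rot: [-3.138, 0.009, 2.905]
wrist_force: [0.4, -1.2, -1.3]
grip_width: 0.0091
grasp_force: 87.7
```

Run:
```python
from h import *
im=imaging.capture('side')[:,:,::-1];cv2.imwrite('pics/side3.png',im)
o=bot.get_obs();e=o['eef_pos'];print(e,o['tool_rot'],o['wrist_force'],o['grip_width'])
p=proj('side',[e,e+[0,0,-.0113],e+[0,0,-.0433]]);print(p)
x,y=map(int,p[1]);cv2.imwrite('pics/c4.png',cv2.resize(im[y-40:y+40,x-40:x+40],(560,560),interpolation=cv2.INTER_CUBIC));print(x-40,y-40)
```

```text
[ 0.5700623  -0.32941981  0.20598135] [-3.13948918  0.00448878  2.90517828] [ 0.13117918  0.10425351 -0.93261436] 0.008565224208206474
[[327.60949459 210.31111548]
 [327.51443159 215.67005595]
 [327.25108431 230.5315651 ]]
287 175
```

View pics/c4.png

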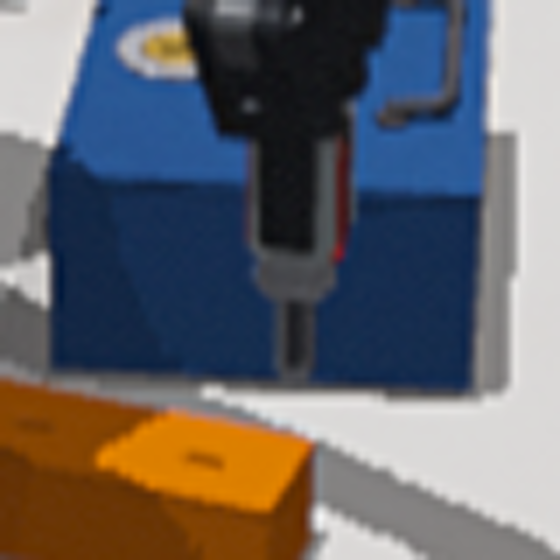

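Emit:
step_arm(steps=[{"offset": [0, 0, 0], "delta_rot": [0, 0, -0.84], "claw": 1}, {"offset": [0, 0, 0], "delta_rot": [0, 0, -0.84], "claw": 1}, {"offset": [0, 0, 0], "delta_rot": [0, 0, -0.84], "claw": 1}, {"offset": [0, 0, 0], "delta_rot": [0, 0, -0.84], "claw": 1}, {"offset": [0.15, 0.92, 0], "delta_rot": [0, 0, 0], "claw": 1}, {"offset": [0.15, 0.92, 0], "delta_rot": [0, 0, 0], "claw": 1}, {"offset": [0.15, 0.92, 0], "delta_rot": [0, 0, 0], "claw": 1}, {"offset": [0.15, 0.92, 0], "delta_rot": [0, 0, 0], "claw": 1}, {"offset": [0.15, 0.92, 0], "delta_rot": [0, 0, 0], "claw": 1}, {"offset": [0.15, 0.92, 0], "delta_rot": [0, 0, 0], "claw": 1}, {"offset": [0.15, 0.92, 0], "delta_rot": [0, 0, 0], "claw": 1}, {"offset": [0.15, 0.92, 0], "delta_rot": [0, 0, 0], "claw": 1}])

```text
time_s: 8.8
eef_pos: [0.5203, -0.0329, 0.202]
tool_rot: [3.141, -0.003, 3.14]
wrist_force: [-0.4, -0.3, -0.8]
grip_width: 0.0089
grasp_force: 87.8
```

Emit:
step_arm(steps=[{"offset": [0.15, 0.92, 0], "delta_rot": [0, 0, 0], "claw": 1}, {"offset": [0.15, 0.9, 0], "delta_rot": [0, 0, 0], "claw": 1}, {"offset": [0, 0, 0.3], "delta_rot": [0, 0, 0], "claw": 1}, {"offset": [0, 0, 0.3], "delta_rot": [0, 0, 0], "claw": 1}, {"offset": [0, 0, 0], "delta_rot": [0, 0, 0], "claw": 1}, {"offset": [0, 0, 0], "delta_rot": [0, 0, 0], "claw": 1}])

```text
time_s: 9.55
eef_pos: [0.51, 0.0379, 0.179]
tool_rot: [-3.141, -0.001, 3.138]
wrist_force: [0.3, -0.5, -0.2]
grip_width: 0.0086
grasp_force: 88.0
```

Run:
```python
from h import *
ims=[]
o=bot.get_obs();e=o['eef_pos'];print(e,o['tool_rot'],o['wrist_force'],o['grip_width'])
for c in('top','side'):
    im=imaging.capture(c)[:,:,::-1];cv2.imwrite(f'pics/{c}4.png',im)
    p=proj(c,[e,e+[0,0,-.0113],e+[0,0,-.0433],[.511,.037,.087]]);print(c,p.round(1).tolist())
    x,y=map(int,p[3]);ims.append(cv2.resize(im[y-36:y+14,x-25:x+25],(400,400),interpolation=cv2.INTER_CUBIC));print(x-25,y-36)
cv2.imwrite('pics/c5.png',np.hstack(ims))
```

```text
[0.50998717 0.03788323 0.1789717 ] [-3.14136835e+00 -6.47414158e-04  3.13841217e+00] [ 0.28259568 -0.46812839 -0.24976317] 0.008644175440633691
top [[286.7, 210.0], [287.0, 210.2], [287.9, 211.0], [289.5, 211.6]]
264 175
side [[311.4, 147.7], [311.4, 151.9], [311.3, 163.6], [311.7, 181.1]]
286 145
```

View pics/c5.png

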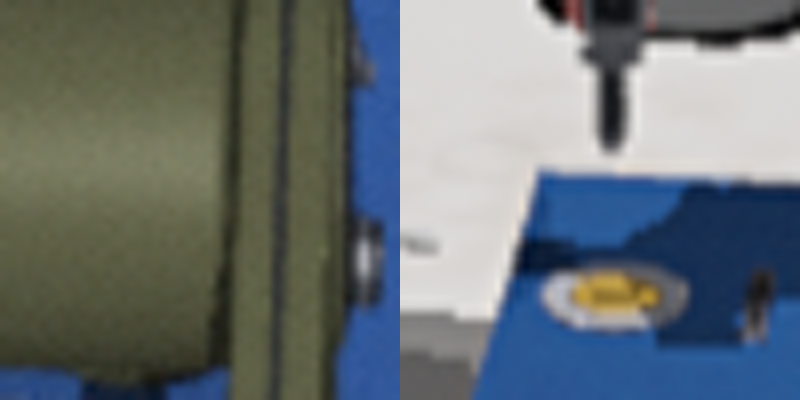

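Emit:
step_arm(steps=[{"offset": [-0.02, -0.04, 0.5], "delta_rot": [0, 0, 0], "claw": 1}, {"offset": [0, 0, 0.5], "delta_rot": [0, 0, 0], "claw": 1}, {"offset": [0, 0, 0.1], "delta_rot": [0, 0, 0], "claw": 1}, {"offset": [0, 0, 0], "delta_rot": [0, 0, 0], "claw": 1}, {"offset": [0, 0, 0], "delta_rot": [0, 0, 0], "claw": 1}])

```text
time_s: 10.28
eef_pos: [0.5115, 0.0371, 0.1362]
tool_rot: [-3.142, 0.002, 3.14]
wrist_force: [0.3, 0.2, -0.3]
grip_width: 0.0091
grasp_force: 87.9
```

Run:
```python
from h import *
ims=[]
o=bot.get_obs();e=o['eef_pos'];print(e,o['tool_rot'],o['wrist_force'],o['torque'])
for c in('side',):
    im=imaging.capture(c)[:,:,::-1];cv2.imwrite(f'pics/{c}5.png',im)
    x,y=312,175;ims.append(cv2.resize(im[y-20:y+20,x-20:x+20],(480,480),interpolation=cv2.INTER_CUBIC));print(x-20,y-20)
cv2.imwrite('pics/c6.png',np.hstack(ims))
```

```text
[0.5114688  0.0371443  0.13616707] [-3.14154237e+00  1.77640392e-03  3.13978724e+00] [ 0.29523767  0.24471511 -0.33592426] [-0.00777441 -0.00830517 -0.0168811 ]
292 155
```

View pics/c6.png

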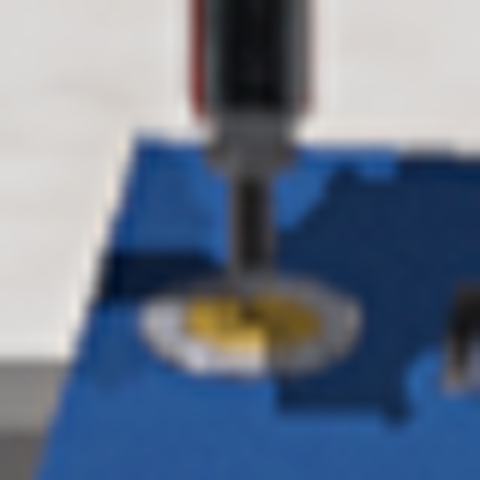

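Emit:
step_arm(steps=[{"offset": [0, 0, 0.1], "delta_rot": [0, 0, 0], "claw": 1}, {"offset": [0, 0, 0.1], "delta_rot": [0, 0, 0], "claw": 1}, {"offset": [0, 0, 0], "delta_rot": [0, 0, 0], "claw": 1}])

```text
time_s: 10.7
eef_pos: [0.5103, 0.0372, 0.1269]
tool_rot: [-3.142, -0.001, 3.14]
wrist_force: [0.5, 0.1, -1.1]
grip_width: 0.0085
grasp_force: 87.9
```

Emit:
step_arm(steps=[{"offset": [0, 0, 0.08], "delta_rot": [0, 0, 0], "claw": 1}, {"offset": [0, 0, 0], "delta_rot": [0, 0, 0], "claw": 1}])

```text
time_s: 10.95
eef_pos: [0.5104, 0.0372, 0.1238]
tool_rot: [3.142, -0.001, 3.14]
wrist_force: [0.6, -0.9, -0.6]
grip_width: 0.0086
grasp_force: 87.9
```

Emit:
step_arm(steps=[{"offset": [0, 0, 0.06], "delta_rot": [0, 0.3, 0], "claw": 1}, {"offset": [0, 0, 0.06], "delta_rot": [0, -0.6, 0], "claw": 1}, {"offset": [0, 0, 0.06], "delta_rot": [0, 0.6, 0], "claw": 1}, {"offset": [0, 0, 0], "delta_rot": [0, -0.3, 0], "claw": 1}])

```text
time_s: 11.45
eef_pos: [0.5113, 0.0372, 0.1167]
tool_rot: [3.142, -0.0, 3.14]
wrist_force: [-0.7, 0.3, 0.2]
grip_width: 0.0087
grasp_force: 88.1
```

Past the first pin, with no force left over. On towards the second.

Emit:
step_arm(steps=[{"offset": [0, 0, 0.06], "delta_rot": [0, 0.3, 0], "claw": 1}, {"offset": [0, 0, 0.06], "delta_rot": [0, -0.6, 0], "claw": 1}, {"offset": [0, 0, 0.06], "delta_rot": [0, 0.6, 0], "claw": 1}, {"offset": [0, 0, 0.06], "delta_rot": [0, -0.6, 0], "claw": 1}, {"offset": [0, 0, 0], "delta_rot": [0, 0.3, 0], "claw": 1}])

```text
time_s: 12.08
eef_pos: [0.5108, 0.0372, 0.1076]
tool_rot: [-3.142, 0.001, 3.14]
wrist_force: [2.3, -0.1, -1.4]
grip_width: 0.0087
grasp_force: 87.8
```

Emit:
step_arm(steps=[{"offset": [0, 0, 0.06], "delta_rot": [0, 0.3, 0], "claw": 1}, {"offset": [0, 0, 0.06], "delta_rot": [0, -0.6, 0], "claw": 1}, {"offset": [0, 0, 0.06], "delta_rot": [0, 0.3, 0], "claw": 1}, {"offset": [0, 0, 0.05], "delta_rot": [0, 0, 0], "claw": 1}, {"offset": [0, 0, 0], "delta_rot": [0, 0, 0], "claw": 1}])

```text
time_s: 12.7
eef_pos: [0.5112, 0.0372, 0.0984]
tool_rot: [-3.142, -0.001, 3.14]
wrist_force: [0.4, -0.1, 4.1]
grip_width: 0.009
grasp_force: 88.5
```

Run:
```python
from h import *
o=bot.get_obs();e=o['eef_pos'];print(e,o['tool_rot'],o['wrist_force'],o['torque'])
im=imaging.capture('side')[:,:,::-1];cv2.imwrite('pics/side6.png',im)
x,y=312,175;cv2.imwrite('pics/c7.png',cv2.resize(im[y-20:y+20,x-20:x+20],(480,480),interpolation=cv2.INTER_CUBIC))
```

```text
[0.51123168 0.03719653 0.09841007] [-3.14158055e+00 -6.98793153e-04  3.13977242e+00] [ 0.36904919 -0.12057243  4.14857586] [ 0.01963968 -0.02755158 -0.02674807]
```

View pics/c7.png

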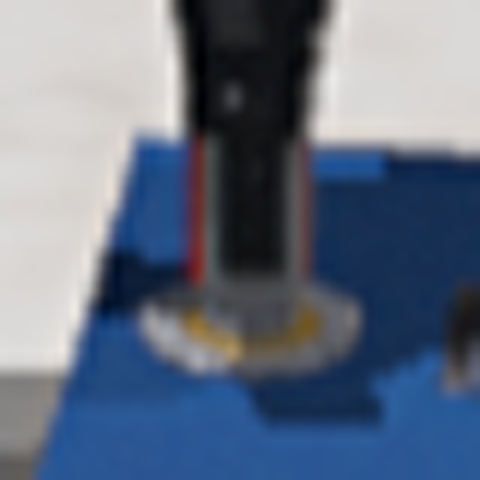

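The collar is at the lock's face at about (312,182), and the wrist reads 4 N, which matches the plunger. I'll press a little further until the collar stops hard.

Emit:
step_arm(steps=[{"offset": [0, 0, 0.03], "delta_rot": [0, 0.2, 0], "claw": 1}, {"offset": [0, 0, 0.02], "delta_rot": [0, -0.2, 0], "claw": 1}, {"offset": [0, 0, 0], "delta_rot": [0, 0, 0], "claw": 1}])

```text
time_s: 13.12
eef_pos: [0.5114, 0.0372, 0.0983]
tool_rot: [-3.142, 0.002, 3.14]
wrist_force: [-3.2, 0.3, 19.2]
grip_width: 0.0087
grasp_force: 91.2
```

Emit:
step_arm(steps=[{"offset": [0, 0, 0], "delta_rot": [0, 0, 1], "claw": 1}, {"offset": [0, 0, 0], "delta_rot": [0, 0, 1], "claw": 1}, {"offset": [0, 0, 0], "delta_rot": [0, 0, 1], "claw": 1}, {"offset": [0, 0, 0], "delta_rot": [0, 0, 1], "claw": 1}, {"offset": [0, 0, 0], "delta_rot": [0, 0, 1], "claw": 1}, {"offset": [0, 0, 0], "delta_rot": [0, 0, 1], "claw": 1}, {"offset": [0, 0, 0], "delta_rot": [0, 0, 0], "claw": 1}])

```text
time_s: 14.0
eef_pos: [0.5116, 0.0368, 0.0983]
tool_rot: [-3.142, 0.002, 2.721]
wrist_force: [-3.1, -1.6, 18.7]
grip_width: 0.0086
grasp_force: 90.9
```

```bash
python3 -c "
from h import *
o=bot.get_obs();print(o['q'],o['wrist_force'],o['torque'],o['tool_rot'],o['eef_pos'])"
```

```text
[-1.00327898e-02  3.63906533e-01  1.81234326e+00 -1.04631764e-03
  9.63584682e-01 -1.15950448e+00] [-3.13364843 -1.57592225 18.65713161] [-0.30505052  0.53963572  0.05618512] [-3.14150688e+00  1.95527538e-03  2.72086436e+00] [0.51155176 0.03675068 0.098273  ]
```

Emit:
step_arm(steps=[{"offset": [0, 0, 0], "delta_rot": [0, 0, 1], "claw": 1}, {"offset": [0, 0, 0], "delta_rot": [0, 0, 1], "claw": 1}, {"offset": [0, 0, 0], "delta_rot": [0, 0, 1], "claw": 1}, {"offset": [0, 0, 0], "delta_rot": [0, 0, 1], "claw": 1}, {"offset": [0, 0, 0], "delta_rot": [0, 0, 1], "claw": 1}, {"offset": [0, 0, 0], "delta_rot": [0, 0, 1], "claw": 1}, {"offset": [0, 0, 0], "delta_rot": [0, 0, 1], "claw": 1}, {"offset": [0, 0, 0], "delta_rot": [0, 0, 1], "claw": 1}, {"offset": [0, 0, 0], "delta_rot": [0, 0, 1], "claw": 1}, {"offset": [0, 0, 0], "delta_rot": [0, 0, 1], "claw": 1}, {"offset": [0, 0, 0], "delta_rot": [0, 0, 1], "claw": 1}, {"offset": [0, 0, 0], "delta_rot": [0, 0, 1], "claw": 1}])

```text
time_s: 15.5
eef_pos: [0.5105, 0.0359, 0.0982]
tool_rot: [-3.141, 0.002, 1.882]
wrist_force: [-4.0, -4.6, 21.7]
grip_width: 0.0087
grasp_force: 91.3
```

Emit:
step_arm(steps=[{"offset": [0, 0, 0], "delta_rot": [0, 0, 1], "claw": 1}, {"offset": [0, 0, 0], "delta_rot": [0, 0, 1], "claw": 1}, {"offset": [0, 0, 0], "delta_rot": [0, 0, 1], "claw": 1}, {"offset": [0, 0, 0], "delta_rot": [0, 0, 1], "claw": 1}, {"offset": [0, 0, 0], "delta_rot": [0, 0, 1], "claw": 1}, {"offset": [0, 0, 0], "delta_rot": [0, 0, 1], "claw": 1}, {"offset": [0, 0, 0], "delta_rot": [0, 0, 0], "claw": 1}])

```text
time_s: 16.38
eef_pos: [0.5101, 0.036, 0.0983]
tool_rot: [-3.141, 0.002, 1.465]
wrist_force: [-5.6, -3.3, 21.5]
grip_width: 0.0087
grasp_force: 91.3
```

```bash
python3 -c "
from h import *
o=bot.get_obs();print(o['q'],o['wrist_force'],o['torque'],o['tool_rot'],o['eef_pos'])"
```

```text
[-0.01045117  0.36335406  1.81340009 -0.00284341  0.96578036  0.09694654] [-5.5856086  -3.28233053 21.51988114] [-0.79815943  1.04336193  0.14563035] [-3.14087955e+00  2.41753185e-03  1.46501784e+00] [0.51006106 0.03600321 0.09825913]
```

Emit:
step_arm(steps=[{"offset": [0, 0, 0], "delta_rot": [0, 0, 1], "claw": 1}, {"offset": [0, 0, 0], "delta_rot": [0, 0, 0.7], "claw": 1}, {"offset": [0, 0, 0], "delta_rot": [0, 0, 0], "claw": 1}])

```text
time_s: 16.75
eef_pos: [0.51, 0.036, 0.0983]
tool_rot: [-3.141, 0.002, 1.346]
wrist_force: [-6.6, -3.8, 22.4]
grip_width: 0.0088
grasp_force: 91.4
```

Run:
```python
from h import *
o=bot.get_obs();print(o['wrist_force'],o['torque'],o['tool_rot'],o['eef_pos'])
ims=[]
for c,(x,y) in(('top',(289,212)),('side',(312,185))):
    im=imaging.capture(c)[:,:,::-1];cv2.imwrite(f'pics/{c}7.png',im);ims.append(cv2.resize(im[y-30:y+50,x-40:x+40],(400,400),interpolation=cv2.INTER_CUBIC))
cv2.imwrite('pics/c8.png',np.hstack(ims))
```

```text
[-6.60959687 -3.82174968 22.35756378] [-0.68826565  1.12223552  0.10452034] [-3.14095252e+00  2.44181942e-03  1.34645780e+00] [0.50995342 0.03604589 0.09825203]
```

View pics/c8.png

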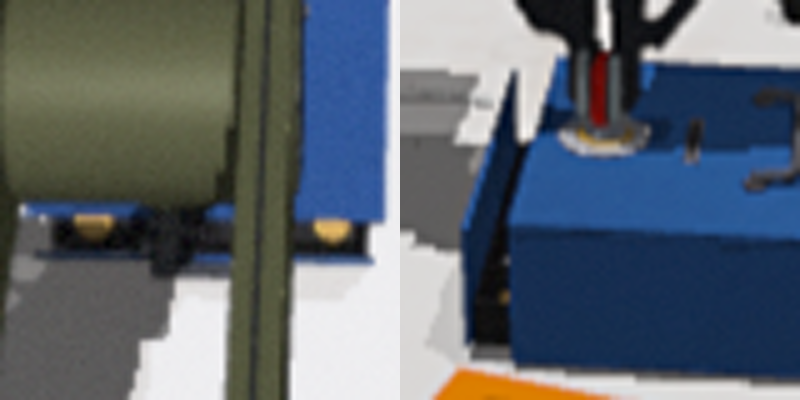

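The drawer is open: coins show at (259,227) in the top view and the front panel stands out in the side view. I'll turn further to confirm the hard stop.

Emit:
step_arm(steps=[{"offset": [0, 0, 0], "delta_rot": [0, 0, 0.6], "claw": 1}, {"offset": [0, 0, 0], "delta_rot": [0, 0, 0], "claw": 1}])

```text
time_s: 17.1
eef_pos: [0.5099, 0.0361, 0.0983]
tool_rot: [-3.141, 0.003, 1.305]
wrist_force: [-6.1, -4.1, 22.1]
grip_width: 0.0089
grasp_force: 91.5
```

```bash
python3 -c "
from h import *
o=bot.get_obs();print(o['q'],o['wrist_force'],o['torque'],o['tool_rot'],o['eef_pos'],o['tau'])"
```

```text
[-0.01037473  0.36329231  1.81353471 -0.00274251  0.96602848  0.25720312] [-6.10567877 -4.05688528 22.11555841] [-0.65781254  1.09823455  0.20076065] [-3.14094304e+00  2.50164628e-03  1.30478003e+00] [0.50987829 0.03607473 0.09825296] [  1.52152095 -32.20632434 -16.63347423   1.29077319  -2.2321634
   0.28011253]
```

Emit:
step_arm(steps=[{"offset": [0, 0, 0], "delta_rot": [0, 0, 0.6], "claw": 1}, {"offset": [0, 0, 0], "delta_rot": [0, 0, 0], "claw": 1}])

```text
time_s: 17.35
eef_pos: [0.5098, 0.0361, 0.0982]
tool_rot: [-3.141, 0.003, 1.263]
wrist_force: [-5.8, -3.2, 21.7]
grip_width: 0.0085
grasp_force: 91.5
```

```bash
python3 -c "
from h import *
o=bot.get_obs();print(o['q'],o['wrist_force'],o['torque'],o['tool_rot'],o['eef_pos'],o['tau'])"
```

```text
[-0.01030921  0.36330154  1.81360789 -0.00275845  0.9661157   0.29878307] [-5.83184624 -3.20244217 21.70813665] [-0.63578848  1.10614538  0.2876918 ] [-3.14088927e+00  2.58882723e-03  1.26327476e+00] [0.50979154 0.03610409 0.09822784] [  1.29852545 -32.14513063 -16.67554021   1.31506741  -2.27445781
   0.41133259]
```

Emit:
step_arm(steps=[{"offset": [0, 0, 0], "delta_rot": [0, 0, 0.4], "claw": 1}, {"offset": [0, 0, 0], "delta_rot": [0, 0, 0], "claw": 1}, {"offset": [0, 0, 0], "delta_rot": [0, 0, 0], "claw": 1}, {"offset": [0, 0, 0], "delta_rot": [0, 0, 0], "claw": 1}, {"offset": [0, 0, 0], "delta_rot": [0, 0, 0], "claw": 1}])

```text
time_s: 17.98
eef_pos: [0.5098, 0.036, 0.0982]
tool_rot: [-3.141, 0.003, 1.236]
wrist_force: [-6.7, -3.2, 22.5]
grip_width: 0.0087
grasp_force: 91.5
```

```bash
python3 -c "
from h import *
o=bot.get_obs();print(o['wrist_force'],o['torque'],o['tool_rot'],o['eef_pos'],o['tau'][5],o['grip_width'])"
```

```text
[-6.71209668 -3.21291404 22.46127426] [-0.72979166  1.13081813  0.28626637] [-3.14103064e+00  2.74036191e-03  1.23562516e+00] [0.50981152 0.03600711 0.09824645] 0.3098064847290516 0.008672389565945425
```

```bash
python3 -c "
from h import *
print(bot.sign_off())"
```

```text
the job is handed in; nothing more can be done
None
```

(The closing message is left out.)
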